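# Clamp the ring case and puff the dust off it

## Robot

A 7-joint arm with a two-finger parallel gripper is mounted at the origin on the work surface. World frame = base frame: x ahead of the robot, y to its left, z up, the work surface at z = 0. Lengths are in m, angles in rad, forces in N, time in s.
With the tool pointing down it reaches from about 0.425 to 0.875 m from the base axis. Payload 8.4 kg.
Tool frame: the origin (TCP) lies at the very end of the fingers, on their centre line; the grasp point (between the pads) lies 19 mm behind it (robot.pinch_z is the distance from the TCP to the grasp point, in m); y points along the fingers, z is the direction in which the jaws open and shut, and the axes are right-handed (so a half turn about y gives the same grasp; the last joint's range is limited). The gripper opens to 85 mm and grips with 20 to 120 N. Pads are 22 mm wide; open, the fingers measure 114 mm over their backs; the gripper's body (76 mm by 85 mm) begins 54 mm behind the grasp point. The pads swing forward as they close: fully open they stand 13 mm farther back than shut.
Start: joints at [1.027, 0.333, 0.04, 1.465, -0.013, 1.343, -0.059], TCP at [0.28, -0.587, 0.231] pointing down, gripper open.
Joint ranges: [-2.58, 2.58], [-0.38, 2.09], [-1.3, 1.39], [0.25, 2.4], [-1.5, 4.64], [0.08, 2.09], [-2.65, 2.65]. Speed limits (rad/s): [2.22, 2.22, 2.79, 2.79, 3.14, 3.14, 3.14].

## Interface

Orientations are given as [roll, pitch, yaw] about the fixed x, y, z axes, in that order (R = Rz(yaw) Ry(pitch) Rx(roll)).
In Python, from rig import robot gives the robot as it stands. The module is installed in compiled form; this text tells all that it offers.
- The arm moves only by the tool move_arm, never from a script. Its argument "targets" is one flat list of numbers, 4 for each row, row after row: the shift along the tool's x, y, z in units of 40 mm (1.0 is 40 mm), then the turn about the tool's y in units of 6 degrees (1.0 is 6 degrees). In form: [dx, dy, dz, roll, dx, dy, dz, roll, ...]. A call has 1 to 20 rows; each row is the pose to reach, as a shift and turn from the pose commanded when the call began, along the tool's axes at that moment; what a row does not reach only later rows make up. A row lasts 1/12 s, in which the tool goes at most 41.7 mm and 7.16 degrees, less where a joint would pass 70% of its speed; a pose out of reach is approached as far as the arm can. A call with a gripper value outside its range is refused whole. "jaw" is the closure, from 0 (fully open) to 1 (shut), set as the call begins (left out, the last holds). The fingers move at their own pace and stop on an object; the grip force is fixed at half the most. Time passes only in rows, so rows that repeat a pose let the fingers close. It gives the time, the measured TCP pose, the force and the opening at its end, in the units of the state.
- robot.get_state(): the state, without advancing time (a new reading comes with each control period).
- robot.get_image(name): name is "scene" or "top"; returns (picture, depth): 480x640x3 uint8, blue, green, red; 480x640 float32, m along the optical axis (not along the pixel's ray), 0 where there is no reading.
- robot.camera_info(name): a dict with "fx", "fy", "cx", "cy" (pixels), "k1" (the pictures are not rectified: a ray, as slopes to the right and down, at radius r is drawn at 1 + k1 r^2 times it, then the intrinsics apply), "rvec" (rotation vector, rad) and "tvec" (3), from world to camera coordinates, as OpenCV has them. Camera axes: x right, y down, z forward; pixel columns grow to the right and rows downward; lengths in m; the calibration is good to about 2 mm. A picture is of the moment at which its call begins. camera_info takes no time and is no camera call.
- robot.job_done(): hands the job in, once; it reports no verdict.
The state is a dict: "time_s": time; "joint_pos": joint angles; "joint_vel": joint speeds; "effort": joint torques, N m; "tcp_pos": TCP position; "ee_rot": TCP orientation; "contact_force": force on the tool from outside, world axes, zero at the start; "ft_torque": the same for the moment, N m; "width": finger opening in m.
Only numpy, scipy, OpenCV 4.12 (cv2) and the standard library are available. Lean on these libraries where they do the work, as an engineer would, in place of code of your own. Each camera call takes 0.05 s, during which the arm holds its last target.

## Task

Blow the dust off the red ring case before it goes back in its deposit box: set it flat and lengthwise between the open jaws of the little holder, and turn the holder's sleeve by its red post to the stop so that the jaws grip the case. Only then give it a short puff by pressing the white cap of the air canister right down and letting it come straight back up, and leave the case clamped there. Do not push the pocket watch or the silver ingot about.

Things in the scene. Friction and masses are not known exactly. Their poses are not given: they have to be found in the camera images.
- case_center (a point): Red lacquered ring case with a thin brass line round it, a closed rigid block 90 long (x) x 50 wide (y) x 40 mm high (z), about 0.13 kg, lying flat and loose on the desk. Point: its very centre, 20 mm above its underside. Either end may lead. Grip it across its 50 mm width.
- seat (a point): Centre of the rubber seat (70 x 40 mm) of a fixed two-jaw self-centring holder on a black plate; its top is 50 mm above the desk. The case is to stand on it, centred, its length along x (case centre then 20 mm above this point). x: line on which the jaws close; +y: side of the air canister; -y: side of the lever; z up. Over the seat only the jaws stand within 90 mm.
- jaw_a: Steel jaw at the holder's +x end, 36 mm wide (y), top 81 mm above the desk, with a sprung black rubber pad in front (gives up to 6 mm, 4 N per mm). Its origin is not at the jaw: it lies under the seat on the desk at sleeve 0 and shifts with the jaw. At sleeve 0 the pad face is 54.6 mm from the seat's centre; it moves in 12 mm per rad of sleeve.
- jaw_b: The same jaw and pad at the -x end, mirror image; both move together, driven only by the sleeve.
- sleeve (a joint): Angle (rad) of the holder's knurled sleeve (84 mm across, under the seat); grows as it turns clockwise seen from above. Starts at 0 to 0.2 (jaws open, 7 to 9 mm free at each end of a centred case); the pads meet the case at 0.8; hard stop at 1.05. Stays where it is left (about 4 N at the post turns it, 8 N when clamping).
- post_top (a point): Centre of the top of the red upright post on the sleeve's lever: 14 mm diameter, round, top 68 mm and lever arm's upper face 29 mm above the desk. It circles the seat's vertical axis at 105 mm radius; seen from the seat its direction is -60 deg from the seat's +x axis at sleeve 0 and -120 deg at the stop. It may turn between the fingers.
- cap_top (a point): Centre of the top of the white press cap (32 mm diameter, flat, with a short red nozzle towards the holder) on the blue and aluminium air canister (52 mm diameter), which is fixed to the station's plate 155 mm to +y and 20 mm to +x of the seat. At rest the top is 176 mm above the desk; it is pressed straight down.
- cap (a joint): How far the cap is pressed (m): 0 up, 0.008 right down. Springs back up by itself; needs 3 N to start and 7 N to hold it right down. Must be pressed beyond 0.006.
- chill (a joint): Puff timer beside the canister: a red bead (14 mm) on a small 64 mm rod that tips as the cap is pressed. Value: how far (m) the bead has crept along the rod; it grows while the cap is held down and slowly goes back afterwards. At 0.012 the puff was too long: about 4 s with the cap right down. One second moves it 0.004.
- ingot_center (a point): Silver ingot, 100 (x) x 46 (y) x 12 mm, 0.55 kg, loose bystander; its centre.
- watch_center (a point): Brass pocket watch, 60 mm across, 16 mm high, crown and bow along x out to 54 mm, loose bystander; its centre.
Things that resemble listed ones, but are neither listed nor needed, are in the scene too. Of the things like the part that bears case_center, leave any that is green or purple; of the rest the larger one is meant.

How it is judged:
On the way, in this order (a step that is already met when the one before it is completed fails the run):
1. the case stands flat between the open jaws, lengthwise, within 12 mm of the middle (x of case_center in the frame of seat between -0.012 and 0.012 m and y of case_center in the frame of seat between -0.012 and 0.012 m and z of case_center in the frame of seat between 0.016 and 0.025 m and angle between case_center's own z axis and vertical below 0.1 rad and angle between the x axis of case_center and the x axis of seat, either way round below 0.15 rad and value of joint sleeve below 0.8 rad), for 0.2 s.
2. the sleeve is turned to its stop and both jaws grip the case (x of case_center in the frame of seat between -0.012 and 0.012 m and y of case_center in the frame of seat between -0.012 and 0.012 m and z of case_center in the frame of seat between 0.016 and 0.025 m and angle between case_center's own z axis and vertical below 0.1 rad and angle between the x axis of case_center and the x axis of seat, either way round below 0.15 rad and value of joint sleeve above 0.95 rad and contact force between each of jaw_a, jaw_b and case above 3 N), for 0.3 s.
3. the cap is pressed right down (beyond 6 mm) while the case is clamped (value of joint cap above 0.006 m and value of joint sleeve above 0.95 rad), for 0.05 s.
4. the cap is let up again (value of joint cap below 0.0015 m), for 0.2 s.
At the end, for the whole second after the job is handed in: The case is at rest, flat on the seat within 12 mm of its middle and 0.15 rad of lengthwise, the sleeve beyond 0.95 rad with each jaw pressing the case with more than 3 N, and the cap is up (less than 1.5 mm pressed) (all of step 2 and value of joint cap below 0.0015 m and linear speed of case below 0.02 m/s); the robot touches nothing.
It fails at once if the cap is pressed (beyond 5 mm) before the jaws are closed on the case (value of joint cap above 0.005 m and value of joint sleeve below 0.8 rad).
It fails at once if the puff is too long: the timer's bead creeps 12 mm, some 4 s with the cap right down (value of joint chill above 0.012 m).
It fails at once if the watch or ingot is pushed more than 40 mm (distance of any of ingot_center, watch_center from where it was at the start of the episode above 0.04 m).
It also fails if it takes over 58 s, if anything falls off the work surface, if the arm or the gripper's body presses on something with over 40 N, if the wrist force passes 120 N, or if a joint passes its speed limit or range.

## Working session

There is one attempt and no reset: what is moved stays moved. The work goes in short steps, Python scripts to look and compute and a tool call to move; the robot and the scene stay as the last step left them, time stands still between calls to the robot, and variables do not carry over. Pictures are saved under pics/ and viewed, and the job is handed in when it is done.

Besides the shell and the picture viewer there is one more tool, called after "Emit:" in YAML: its name, and indented under it one key for each argument. move_arm: Moves the arm, as the interface text tells. Its arguments: {"type":"object","properties":{"targets":{"type":"array"},"jaw":{"type":"number"}},"required":["targets"]}

```bash
mkdir -p pics; cat > h.py <<'E'
import numpy as np, cv2
from scipy.spatial.transform import Rotation as R
from rig import robot
def cam(n):
    c=robot.camera_info(n); Rm=cv2.Rodrigues(np.array(c['rvec'],float))[0]; t=np.array(c['tvec'],float).ravel(); return c,Rm,t
def ray(n,u,v):
    c,Rm,t=cam(n); xd=(u-c['cx'])/c['fx']; yd=(v-c['cy'])/c['fy']
    x,y=xd,yd
    for _ in range(30):
        s=1+c['k1']*(x*x+y*y); x,y=xd/s,yd/s
    return -Rm.T@t, Rm.T@np.array([x,y,1.])
def onz(n,u,v,z):
    o,d=ray(n,u,v); return o+d*(z-o[2])/d[2]
def dep(n,u,v,D):
    o,d=ray(n,u,v); return o+d*D[int(round(v)),int(round(u))]
def proj(n,p):
    c,Rm,t=cam(n); q=Rm@np.array(p)+t; x,y=q[:2]/q[2]; s=1+c['k1']*(x*x+y*y)
    return np.array([c['fx']*x*s+c['cx'],c['fy']*y*s+c['cy']])
E
python3 - <<'E'
from h import *
for n in('scene','top'):
    im,d=robot.get_image(n); cv2.imwrite(f'pics/{n}0.png',im); np.savez(f'pics/{n}0.npz',im=im,d=d); print(n,robot.camera_info(n), -cam(n)[1].T@cam(n)[2])
s=robot.get_state(); print(s, robot.pinch_z)
E
```

```text
scene {'fx': 570.0023403614059, 'fy': 570.0023403614059, 'cx': 312.6237379629724, 'cy': 239.57430070856037, 'k1': -0.16884306310267302, 'rvec': array([ 1.79379424,  1.52512623, -0.70140945]), 'tvec': array([-0.05896062, -0.19302162,  1.61324783])} [ 1.36074845 -0.19712139  0.86764571]
top {'fx': 466.27405466811126, 'fy': 466.27405466811126, 'cx': 314.52673322087185, 'cy': 241.2290854405388, 'k1': -0.1236393343991513, 'rvec': array([ 2.15373802, -2.20007063,  0.02823566]), 'tvec': array([-0.00848379,  0.49584543,  1.02093706])} [ 0.43596399 -0.05083168  1.0467085 ]
{'time_s': 0.1, 'joint_pos': array([ 1.02677353,  0.33385463,  0.03986455,  1.46618729, -0.01340313,
        1.34329065, -0.05849574]), 'joint_vel': array([ 2.37820955e-05, -2.08061760e-03, -9.43544906e-04, -3.54404359e-03,
       -9.62301408e-04, -1.26778374e-03, -1.44046814e-03]), 'effort': array([ 3.48190893e-03, -6.60016966e+01,  1.37004275e+00, -4.06478906e+01,
        1.70228333e-02,  8.91650096e-03,  6.34639810e-05]), 'tcp_pos': array([ 0.27949945, -0.58638238,  0.2304986 ]), 'ee_rot': array([-1.57226746e+00, -9.29144402e-05, -2.69677363e+00]), 'contact_force': array([-0.62356974, -0.2465555 ,  0.23273674]), 'ft_torque': array([-0.02011746, -0.04122263,  0.01189075]), 'width': 0.08540871053839076} 0.0187
```

View pics/scene0.png

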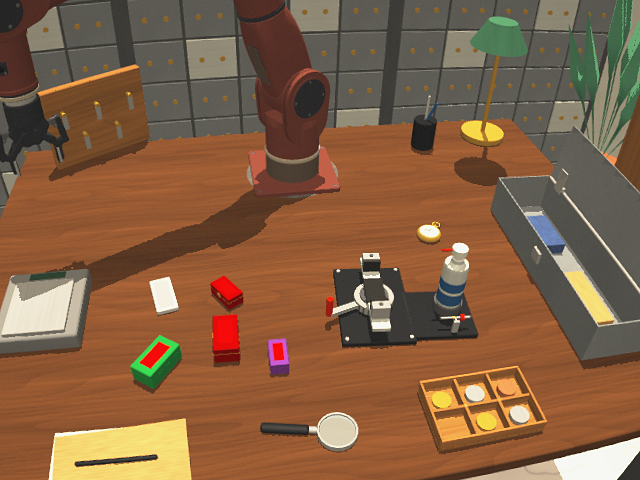

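View pics/top0.png

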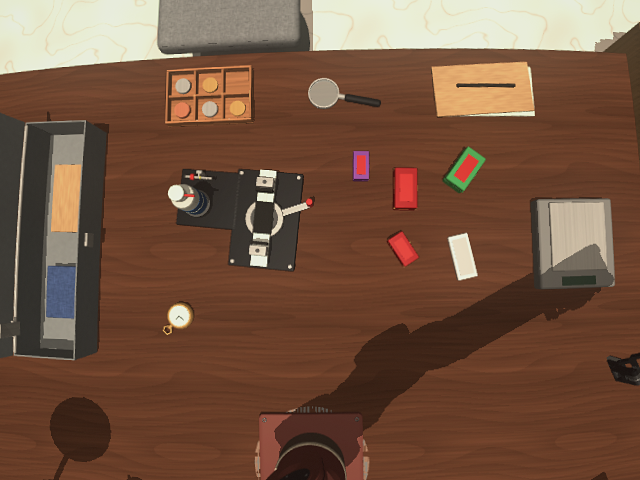

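The scene view shows the larger red case at about (226,338) and a smaller one at (228,292). The holder is at (373,295), its red post at (330,306), and the cap at (460,251). In the top view these are at (405,188), (403,248), (264,215), (309,203) and about (178,192). The white bar at (463,256) is probably the ingot, and the watch is at (180,315). Next I'll measure them.

```bash
python3 - <<'E'
from h import *
T=np.load('pics/top0.npz'); im,D=T['im'],T['d']
S=np.load('pics/scene0.npz'); ims,Ds=S['im'],S['d']
def red(im):
    h=cv2.cvtColor(im,cv2.COLOR_BGR2HSV); return (((h[...,0]<6)|(h[...,0]>174))&(h[...,1]>190)&(h[...,2]>90)).astype(np.uint8)
for n,I,DD in(('top',im,D),('scene',ims,Ds)):
    m=red(I); k,l,st,ce=cv2.connectedComponentsWithStats(m)
    for i in range(1,k):
        if st[i,4]>15: print(n,st[i],ce[i].round(1),dep(n,*ce[i],DD).round(4))
# top-surface by depth: full point map
def pts(n,D):
    c,Rm,t=cam(n); v,u=np.mgrid[0:480,0:640]
    q=cv2.undistortPoints(np.stack([u,v],-1).reshape(-1,1,2).astype(float),np.array([[c['fx'],0,c['cx']],[0,c['fy'],c['cy']],[0,0,1]]),np.array([c['k1'],0,0,0])).reshape(480,640,2)
    P=np.dstack([q,np.ones((480,640))])*D[...,None]
    return (P-t)@Rm
P=pts('top',D); np.save('pics/P.npy',P)
# desk check
print('desk z', P[300,250],P[330,480], P[140,330])
for (u,v) in [(405,188),(403,248),(264,182),(259,250),(263,215),(178,192),(309,203),(463,256),(180,315),(250,260)]: print((u,v),P[v,u].round(4))
# case
m=red(im); k,l,st,ce=cv2.connectedComponentsWithStats(m)
for x0,y0,x1,y1 in((385,155,425,220),(380,225,425,275),(440,225,485,285)):
    sub=P[y0:y1,x0:x1].reshape(-1,3); 
    for lo,hi in((0.006,0.02),(0.02,0.032),(0.032,0.05)):
        q=sub[(sub[:,2]>lo)&(sub[:,2]<hi)]
        if len(q)>20: 
            r=cv2.minAreaRect((q[:,:2]*1000).astype(np.float32)); print((x0,y0),lo,len(q),np.median(q[:,2]),r)
cv2.imwrite('pics/zt.png',cv2.resize(im[150:290,150:330],None,fx=4,fy=4,interpolation=cv2.INTER_CUBIC))
cv2.imwrite('pics/zs.png',cv2.resize(ims[230:360,310:490],None,fx=4,fy=4,interpolation=cv2.INTER_CUBIC))
E
```

```text
top [455 155  23  27 290] [466.  167.9] [ 0.6476 -0.3552  0.0423]
top [357 156   8  18  51] [360.2 164.4] [ 0.6626 -0.124   0.029 ]
top [394 167  23  41 344] [407.3 183.2] [ 0.6166 -0.2252  0.0378]
top [190 174   4   6  17] [191.8 176.6] [0.6427 0.2484 0.0469]
top [184 194  11   3  16] [189.1 195.1] [0.581  0.2164 0.1708]
top [388 240  16  24  30] [395.6 252.5] [ 0.466  -0.1953  0.0328]
top [410 244   8  16  16] [414.1 251.5] [ 0.4674 -0.2361  0.0304]
scene [442 249  11   2  21] [446.8 249.5] [0.5853 0.2172 0.1716]
scene [210 276  33  34 628] [226.4 291.5] [ 0.4907 -0.2098  0.0297]
scene [326 297   8  20 123] [328.8 305.9] [ 0.587  -0.0109  0.0546]
scene [ 213  314   27   49 1155] [225.4 337.9] [ 0.6263 -0.2192  0.038 ]
scene [460 314   5   7  29] [462.  316.9] [0.6513 0.2492 0.0459]
scene [140 342  29  26 314] [154.2 354.6] [ 0.6494 -0.3544  0.0378]
scene [273 343  11  17 161] [277.9 351.3] [ 0.6637 -0.1231  0.0262]
desk z [0.36725216 0.1288061  0.00421841] [ 0.28848247 -0.38616983  0.00072897] [ 0.72702979 -0.05874852  0.00223277]
(405, 188) [ 0.6052 -0.2188  0.0433]
(403, 248) [ 0
[... 599 characters left out ...]
2 927 0.0412439352079947 ((607.3416748046875, -220.1113739013672), (48.38634490966797, 91.23568725585938), 88.8320541381836)
(380, 225) 0.006 37 0.009330763579441532 ((475.6924743652344, -212.04629516601562), (96.08687591552734, 100.47997283935547), 1.3786137104034424)
(380, 225) 0.02 278 0.030673202527976416 ((474.377197265625, -213.25254821777344), (69.8831787109375, 40.66631317138672), 31.346986770629883)
(380, 225) 0.032 296 0.03337341375833369 ((473.7839660644531, -212.33834838867188), (68.65606689453125, 38.395992279052734), 32.065006256103516)
(440, 225) 0.006 944 0.013536001680067883 ((458.14630126953125, -353.8311462402344), (87.6241455078125, 129.73129272460938), 89.45389556884766)
```

```bash
ls pics
```

```text
P.npy
scene0.npz
scene0.png
top0.npz
top0.png
zs.png
zt.png
```

View zooms.

View pics/zt.png

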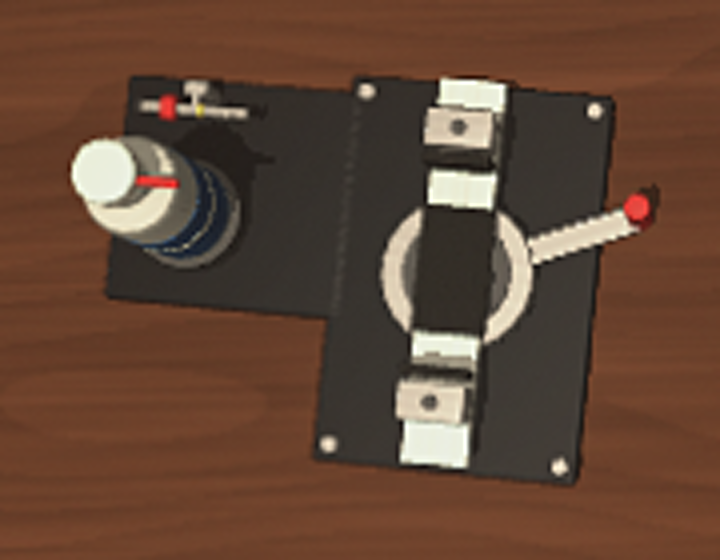

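View pics/zs.png

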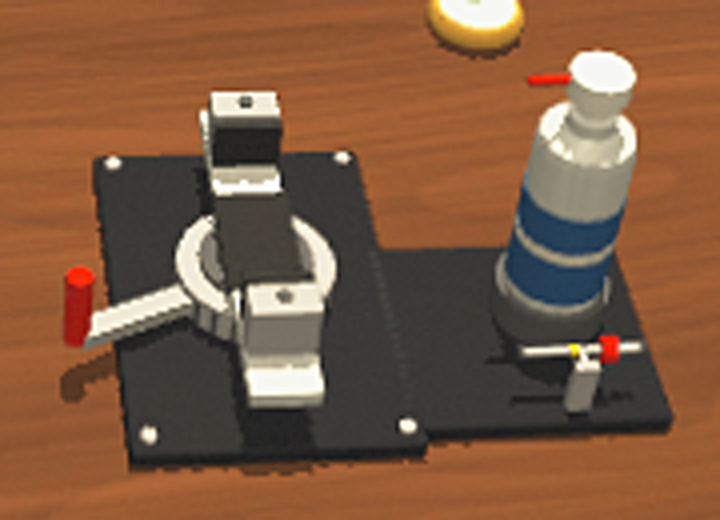

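The zooms show the seat's black rectangle with corners at about (427,205), (494,208), (413,330) and (481,336) in the 4x top crop. The jaw screws are at (459,127) and (429,402), the post top at (638,207), and the cap centre at (105,172).

```bash
python3 - <<'E'
from h import *
t=lambda a,b:(150+(a+.5)/4-.5,150+(b+.5)/4-.5)
s=lambda a,b:(310+(a+.5)/4-.5,230+(b+.5)/4-.5)
A=onz('top',*t(459,127),.081);B=onz('top',*t(429,402),.081);d=A-B
print('jaws top',A,B,(A+B)/2,np.hypot(*d[:2]),np.degrees(np.arctan2(d[1],d[0])))
A=onz('scene',*s(284,296),.081);B=onz('scene',*s(245,102),.081);d=A-B
print('jaws scene',A,B,(A+B)/2,np.hypot(*d[:2]),np.degrees(np.arctan2(d[1],d[0])))
C=[onz('top',*t(*p),.05) for p in((427,205),(494,208),(413,330),(481,336))]
print('seat',np.mean(C,0),[np.linalg.norm(C[i]-C[j]) for i,j in((0,1),(2,3),(0,2),(1,3))],[np.degrees(np.arctan2(*(C[i]-C[j])[1::-1])) for i,j in((0,2),(1,3))])
print('post',onz('top',*t(638,207),.068),onz('scene',*s(79,275),.068))
print('cap',onz('top',*t(105,172),.176),onz('scene',*s(602,73),.176))
# bolts
b=[onz('top',*t(*p),.012) for p in((367,91),(595,111),(329,443),(559,466))]
print('bolts',np.mean(b,0),[np.degrees(np.arctan2(*(b[i]-b[j])[1::-1])) for i,j in((0,2),(1,3))])
# case: colour contour top face by HSV brightness
T=np.load('pics/top0.npz'); im=T['im']; cv2.imwrite('pics/zc.png',cv2.resize(im[150:280,375:490],None,fx=5,fy=5,interpolation=cv2.INTER_CUBIC))
S=np.load('pics/scene0.npz')['im']; cv2.imwrite('pics/zc2.png',cv2.resize(S[270:370,190:310],None,fx=5,fy=5,interpolation=cv2.INTER_CUBIC))
E
```

```text
jaws top [0.62023563 0.08195669 0.081     ] [0.47577631 0.09955041 0.081     ] [0.54800597 0.09075355 0.081     ] 0.14552675602955573 -6.943865881454046
jaws scene [0.62161513 0.08366998 0.081     ] [0.47806519 0.10079869 0.081     ] [0.54984016 0.09223434 0.081     ] 0.14456824285789205 -6.804491808267973
seat [0.54830791 0.09002634 0.05      ] [np.float64(0.03657938749154378), np.float64(0.03709735332419601), np.float64(0.06828516223079009), np.float64(0.06969806769596917)] [np.float64(-7.068899275884616), np.float64(-6.60588568410958)]
post [ 0.57716211 -0.01098226  0.068     ] [ 0.57957608 -0.00892773  0.068     ]
cap [0.58584593 0.24109648 0.176     ] [0.58948959 0.24252196 0.176     ]
bolts [0.54858344 0.09085085 0.012     ] [np.float64(-6.7051892326534475), np.float64(-6.778433780233928)]
```

View pics/zc.png

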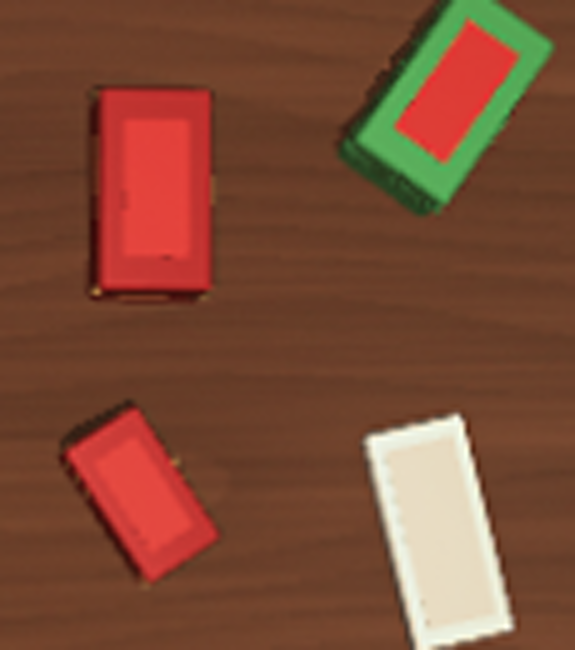

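View pics/zc2.png

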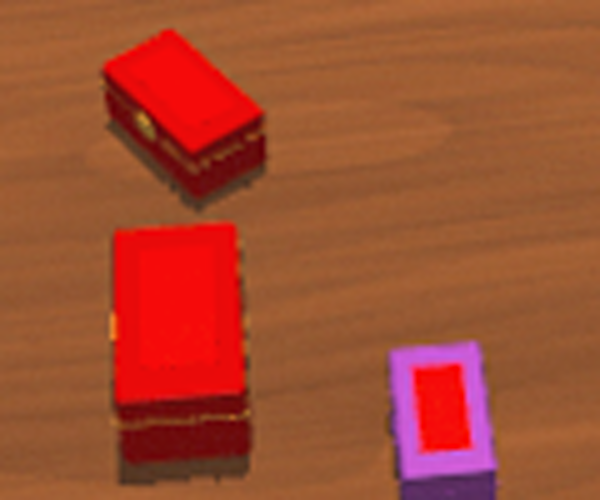

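```bash
cat >> h.py <<'E'
def go(x,y,z,yaw=None,st=None):
    "shift/turn (units) from present pose to tcp x,y,z and tool yaw deg (mod 180 choices shown)"
    st=st or robot.get_state(); M=R.from_euler('xyz',st['ee_rot']).as_matrix(); d=M.T@(np.array([x,y,z])-st['tcp_pos'])/.04
    cy=np.degrees(np.arctan2(M[1,0],M[0,0])); r=0
    if yaw is not None: r=-((yaw-cy+90)%180-90)/6
    print('units',d.round(3),'roll',round(r,3),'| tcp',st['tcp_pos'].round(4),'yaw',round(cy,2),'tilt',np.degrees(np.arccos(-M[2,1])).round(2),'t',st['time_s'],'F',st['contact_force'].round(1),'w',round(st['width'],4),'q',st['joint_pos'].round(2))
E
python3 - <<'E'
from h import *
t=lambda a,b:(375+(a+.5)/5-.5,150+(b+.5)/5-.5)
C=[onz('top',*t(*p),.04) for p in((98,89),(211,90),(100,290),(210,290))]
print('case',np.mean(C,0),[np.linalg.norm(C[i]-C[j]) for i,j in((0,1),(2,3),(0,2),(1,3))],[np.degrees(np.arctan2(*(C[i]-C[j])[1::-1])) for i,j in((0,2),(1,3))])
s=lambda a,b:(190+(a+.5)/5-.5,270+(b+.5)/5-.5)
C=[onz('scene',*s(*p),.04) for p in((114,231),(236,223),(118,402),(245,394))]
print('case',np.mean(C,0),[np.linalg.norm(C[i]-C[j]) for i,j in((0,1),(2,3),(0,2),(1,3))],[np.degrees(np.arctan2(*(C[j]-C[i])[1::-1])) for i,j in((0,2),(1,3))])
go(.609,-.2195,.15,-1)
E
```

```text
case [ 0.60694785 -0.22063465  0.04      ] [np.float64(0.04962352425087807), np.float64(0.04794772378281642), np.float64(0.08858105798381537), np.float64(0.08823795492064498)] [np.float64(-1.4443932253809044), np.float64(-2.532738405989317)]
case [ 0.61187782 -0.21863247  0.04      ] [np.float64(0.048406131990138906), np.float64(0.04751664978718991), np.float64(0.08832109120004711), np.float64(0.08864102147902489)] [np.float64(-1.5041842549344095), np.float64(-2.0851413094871605)]
units [-11.383   2.018  -4.732] roll 4.414 | tcp [ 0.2795 -0.5864  0.2305] yaw -154.51 tilt 0.08 t 0.1 F [-0.6 -0.2  0.2] w 0.0854 q [ 1.03  0.33  0.04  1.47 -0.01  1.34 -0.06]
```

Emit:
move_arm:
  targets: [-11.4, 2.0, -4.73, 4.55, -11.4, 2.0, -4.73, 4.55, -11.4, 2.0, -4.73, 4.55, -11.4, 2.0, -4.73, 4.55, -11.4, 2.0, -4.73, 4.55, -11.4, 2.0, -4.73, 4.55, -11.4, 2.0, -4.73, 4.55, -11.4, 2.0, -4.73, 4.55, -11.4, 2.0, -4.73, 4.55, -11.4, 2.0, -4.73, 4.55, -11.4, 2.0, -4.73, 4.55, -11.4, 2.0, -4.73, 4.55, -11.4, 2.0, -4.73, 4.55, -11.4, 2.0, -4.73, 4.55, -11.4, 2.0, -4.73, 4.55, -11.4, 2.0, -4.73, 4.55, -11.4, 2.0, -4.73, 4.55, -11.4, 2.0, -4.73, 4.55, -11.4, 2.0, -4.73, 4.55]
  jaw: 0

```text
time_s: 1.68
tcp_pos: [0.6094, -0.2209, 0.1517]
ee_rot: [-1.57, 0.0, 3.108]
contact_force: [-1.1, -0.6, 0.1]
width: 0.0856
```

```bash
python3 - <<'E'
from h import *
for n in('scene','top'):
    im,d=robot.get_image(n); np.savez(f'pics/{n}1.npz',im=im,d=d); s=robot.get_state()
    p=proj(n,s['tcp_pos']); print(n,p)
    cv2.drawMarker(im,tuple(int(round(a)) for a in p),(255,255,0),0,8,1)
    u,v=int(p[0]),int(p[1]); a,b=max(0,u-90),max(0,v-75); cv2.imwrite(f'pics/{n}1z.png',cv2.resize(im[b:b+150,a:a+180],None,fx=4,fy=4,interpolation=cv2.INTER_CUBIC))
go(.609,-.2195,.010,-1.8)
E
```

```text
scene [219.20699321 289.26476725]
top [414.6522408  176.26550067]
units [ 0.017  3.539 -0.021] roll -0.012 | tcp [ 0.6096 -0.2203  0.1516] yaw 178.13 tilt 0.02 t 1.7833 F [-0.2 -1.1  0.4] w 0.0851 q [ 0.39  0.39 -0.15  1.56  0.06  1.2  -1.37]
```

View pics/scene1z.png

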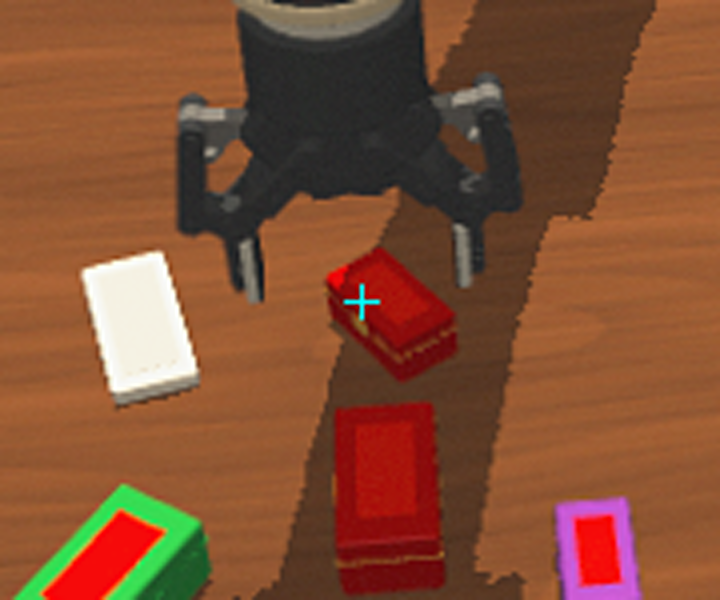

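View pics/top1z.png

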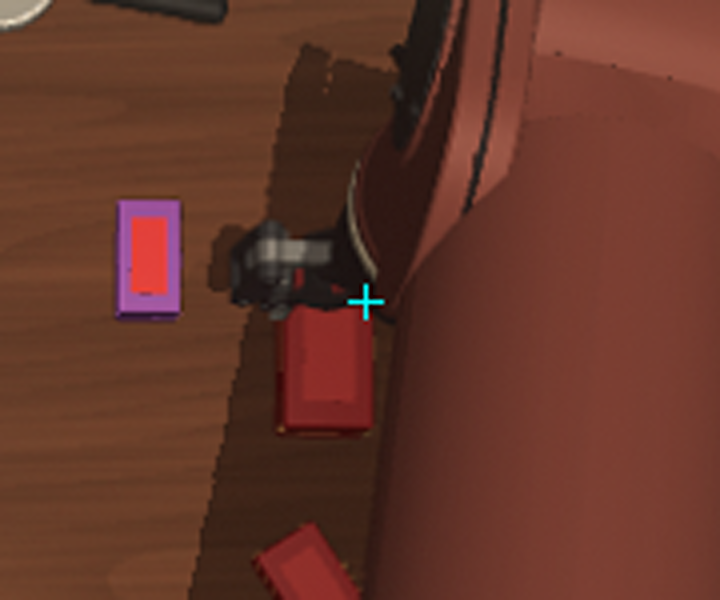

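The scene view puts the finger tips at crop (253,298) and (465,285), symmetric about the projected TCP at (361,301), so calibration and arm agree. I'll descend and grip.

Emit:
move_arm:
  targets: [0.0, 0.6, -0.02, 0, 0.0, 1.2, -0.02, 0, 0.0, 1.8, -0.02, 0, 0.0, 2.4, -0.02, 0, 0.0, 2.9, -0.02, 0, 0.0, 3.3, -0.02, 0, 0.0, 3.54, -0.02, 0, 0.0, 3.54, -0.02, 0, 0.0, 3.54, -0.02, 0, 0.0, 3.54, -0.02, 0]

```text
time_s: 2.62
tcp_pos: [0.6107, -0.2193, 0.011]
ee_rot: [-1.57, 0.002, 3.11]
contact_force: [-1.1, 0.0, 0.1]
width: 0.0852
```

Emit:
move_arm:
  targets: [0, 0, 0, 0, 0, 0, 0, 0, 0, 0, 0, 0, 0, 0, 0, 0, 0, 0, 0, 0, 0, 0, 0, 0, 0, 0, 0, 0, 0, 0, 0, 0, 0, 0, 0, 0, 0, 0, 0, 0]
  jaw: 1

```text
time_s: 3.45
tcp_pos: [0.6106, -0.2191, 0.0108]
ee_rot: [-1.57, 0.001, 3.11]
contact_force: [-1.3, 0.4, 6.5]
width: 0.049
```

```bash
python3 - <<'E'
from h import *
go(.609,-.2195,.19,-6.8)
E
```

```text
units [ 0.033 -4.481  0.013] roll 0.831 | tcp [ 0.6106 -0.2191  0.0108] yaw 178.18 tilt 0.09 t 3.45 F [-1.3  0.4  6.5] w 0.049 q [ 0.39  0.53 -0.14  1.67  0.09  0.95 -1.39]
```

Emit:
move_arm:
  targets: [0, -0.4, 0, 0, 0, -1.0, 0, 0, 0, -1.8, 0, 0, 0, -2.6, 0, 0, 0, -3.4, 0, 0, 0, -4.0, 0, 0, 0, -4.4, 0, 0, 0, -4.5, 0, 0, 0, -4.5, 0, 0, 0, -4.5, 0, 0]

```text
time_s: 4.28
tcp_pos: [0.6093, -0.2188, 0.1883]
ee_rot: [-1.571, -0.002, 3.11]
contact_force: [-0.3, 0.1, -1.6]
width: 0.0495
```

```bash
python3 - <<'E'
from h import *
go(.549,.091,.19,-6.8)
E
```

```text
units [ 1.753 -0.035 -7.693] roll 0.831 | tcp [ 0.6093 -0.2188  0.1883] yaw 178.18 tilt 0.09 t 4.2833 F [-0.3  0.1 -1.6] w 0.0495 q [ 0.39  0.36 -0.15  1.52  0.05  1.27 -1.37]
```

Emit:
move_arm:
  targets: [0.2, 0, -0.7, 0.1, 0.4, 0, -1.5, 0.2, 0.6, 0, -2.4, 0.3, 0.8, 0, -3.3, 0.4, 0.95, 0, -4.2, 0.5, 1.15, 0, -5.1, 0.6, 1.35, 0, -6.0, 0.7, 1.5, 0, -6.8, 0.8, 1.7, 0, -7.4, 0.83, 1.75, 0, -7.69, 0.83, 1.75, 0, -7.69, 0.83, 1.75, 0, -7.69, 0.83, 1.75, 0, -7.69, 0.83, 1.75, 0, -7.69, 0.83]

```text
time_s: 5.45
tcp_pos: [0.5499, 0.0888, 0.1891]
ee_rot: [-1.57, -0.001, 3.02]
contact_force: [-0.2, 0.1, -1.9]
width: 0.0487
```

```bash
python3 - <<'E'
from h import *
for n in('scene','top'):
    im,d=robot.get_image(n); np.savez(f'pics/{n}2.npz',im=im,d=d); s=robot.get_state()
    p=proj(n,s['tcp_pos']); print(n,p)
    u,v=int(p[0]),int(p[1]); a,b=max(0,u-90),max(0,v-75); print(a,b);cv2.imwrite(f'pics/{n}2z.png',cv2.resize(im[b:b+150,a:a+180],None,fx=4,fy=4,interpolation=cv2.INTER_CUBIC))
go(.549,.091,.19,-6.8)
E
```

```text
scene [379.18430003 236.95135116]
289 161
top [252.83756764 208.02022123]
162 133
units [ 0.029 -0.014 -0.04 ] roll -0.02 | tcp [0.5499 0.0893 0.1894] yaw 173.08 tilt 0.03 t 5.55 F [-0.3  0.7 -2.5] w 0.0495 q [ 0.05  0.19 -0.33  1.74  0.07  1.22 -1.99]
```

View pics/scene2z.png

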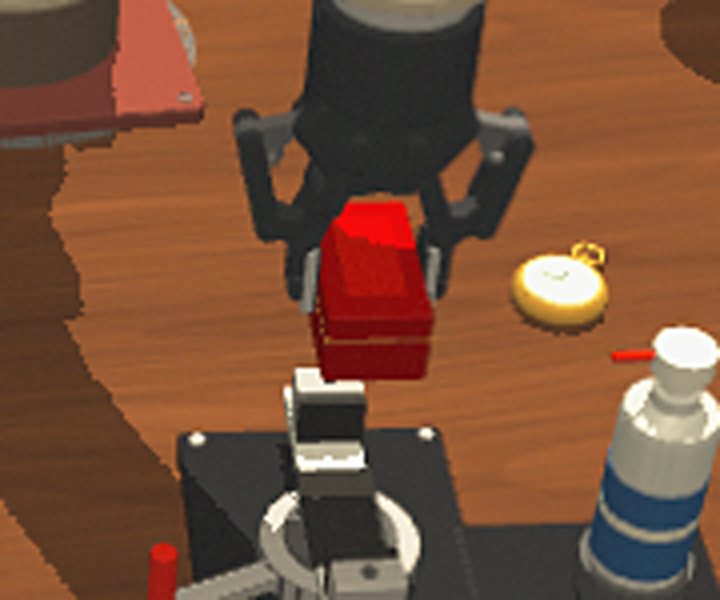

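View pics/top2z.png

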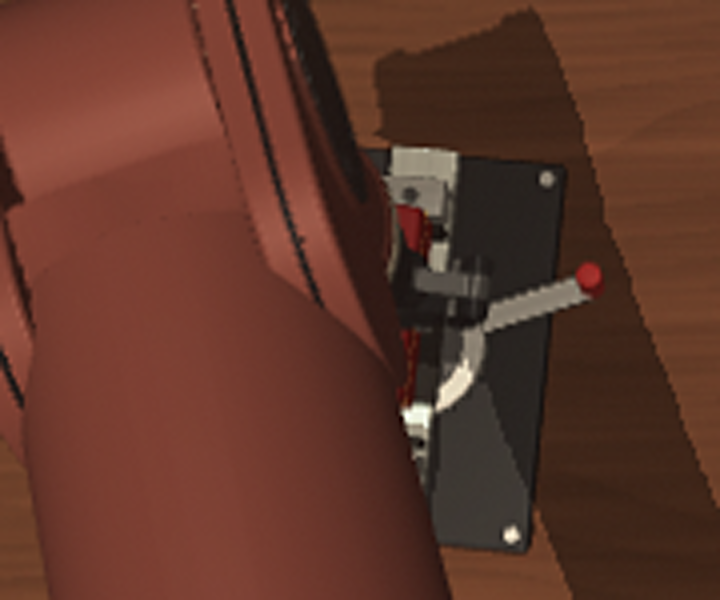

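The scene crop shows the case level in the fingers, with its front lower edge from (322,380) to (425,378) and front upper edge from (329,322) to (433,318). The post and jaws are undisturbed.

```bash
python3 - <<'E'
from h import *
s=lambda a,b:(289+(a+.5)/4-.5,161+(b+.5)/4-.5)
a,b=np.radians(-6.8),0
ex=np.array([np.cos(a),np.sin(a),0])
for z,p,q in((.1784,(323,380),(427,378)),(.2184,(327,323),(433,318))):
    A,B=onz('scene',*s(*p),z),onz('scene',*s(*q),z); m=(A+B)/2; d=B-A
    print(A,B,np.linalg.norm(d),'edge ang',np.degrees(np.arctan2(d[1],d[0]))-90,'centre',m-.045*ex)
# depth check on front/top
im,D=np.load('pics/scene2.npz')['im'],np.load('pics/scene2.npz')['d']
for p in((375,270),(375,350),(375,365),(400,215)): print(dep('scene',*s(*p),D))
E
```

```text
[0.58833709 0.06076492 0.1784    ] [0.59416401 0.10969236 0.1784    ] 0.04927319819650627 edge ang -6.791540631279503 centre [0.5465671  0.09055682 0.1784    ]
[0.59487342 0.05742744 0.2184    ] [0.59839245 0.10653482 0.2184    ] 0.049233297702801986 edge ang -4.098801504572435 centre [0.55194949 0.08730931 0.2184    ]
[0.56127782 0.08912483 0.21940831]
[0.59357208 0.08244795 0.19833421]
[0.5913033  0.0842329  0.18714758]
[0.51967406 0.11322217 0.21829669]
```

```bash
python3 - <<'E'
from h import *
go(.5505,.0915,.0625,-6.8)
E
```

```text
units [-0.008  3.174 -0.058] roll -0.02 | tcp [0.5499 0.0893 0.1894] yaw 173.08 tilt 0.03 t 5.55 F [-0.3  0.7 -2.5] w 0.0495 q [ 0.05  0.19 -0.33  1.74  0.07  1.22 -1.99]
```

Emit:
move_arm:
  targets: [0, 0.2, -0.05, 0, 0, 0.5, -0.05, 0, 0, 0.9, -0.05, 0, 0, 1.3, -0.05, 0, 0, 1.7, -0.05, 0, 0, 2.05, -0.05, 0, 0, 2.4, -0.05, 0, 0, 2.65, -0.05, 0, 0, 2.85, -0.05, 0, 0, 3.0, -0.05, 0, 0, 3.1, -0.05, 0, 0, 3.17, -0.05, 0, 0, 3.17, -0.05, 0, 0, 3.17, -0.05, 0]

```text
time_s: 6.72
tcp_pos: [0.5502, 0.0928, 0.0633]
ee_rot: [-1.571, 0.001, 3.023]
contact_force: [0.4, 0.6, -1.0]
width: 0.0491
```

```bash
python3 - <<'E'
from h import *
for n in('scene',):
    im,d=robot.get_image(n); np.savez(f'pics/{n}3.npz',im=im,d=d); s=robot.get_state()
    cv2.imwrite(f'pics/{n}3z.png',cv2.resize(im[200:350,290:470],None,fx=4,fy=4,interpolation=cv2.INTER_CUBIC))
go(.5505,.0915,.0615,-6.8)
E
```

```text
units [-0.008  0.049  0.032] roll 0.001 | tcp [0.5503 0.0928 0.0635] yaw 173.2 tilt 0.05 t 6.7667 F [-0.2  0.1 -1.2] w 0.0491 q [ 0.03  0.32 -0.32  1.86  0.12  0.98 -2.03]
```

View pics/scene3z.png

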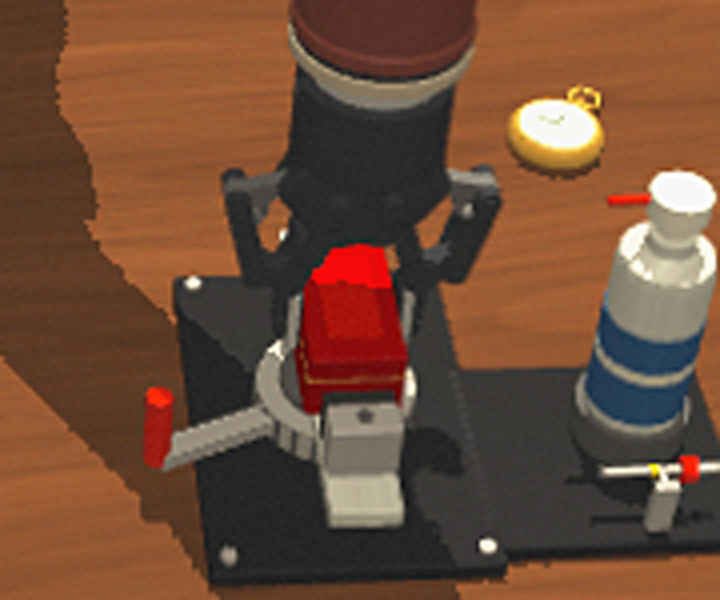

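The case hangs just above the seat between the jaws. Its front upper edge runs from about (298,357) to (407,361), and the nearer jaw's screw is at (366,416).

```bash
python3 - <<'E'
from h import *
s=lambda a,b:(290+(a+.5)/4-.5,200+(b+.5)/4-.5)
a=np.radians(-6.8);ex=np.array([np.cos(a),np.sin(a)]);ey=np.array([-ex[1],ex[0]])
seat=np.array([.5498,.0922])
for p,z in(((298,359),.0925),((407,361),.0925),((366,416),.081)):
    A=onz('scene',*s(*p),z)[:2]; print(A,(A-seat)@ex,(A-seat)@ey)
E
```

```text
[0.58941818 0.05756258] 0.04344069320953253 -0.029702809346384793
[0.59904474 0.11046569] 0.0467355989028131 0.023967969776550177
[0.62176754 0.0846362 ] 0.07235686726364451 0.0010106447915881854
```

Emit:
move_arm:
  targets: [0, 0.03, 0, 0, 0, 0.06, 0, 0, 0, 0.06, 0, 0, 0, 0.06, 0, 0]

```text
time_s: 7.1
tcp_pos: [0.5502, 0.0927, 0.0607]
ee_rot: [-1.571, 0.0, 3.023]
contact_force: [0.9, 0.3, -0.6]
width: 0.0492
```

Emit:
move_arm:
  targets: [0, 0, 0, 0, 0, 0, 0, 0, 0, 0, 0, 0, 0, 0, 0, 0, 0, 0, 0, 0, 0, 0, 0, 0, 0, 0, 0, 0]
  jaw: 0

```text
time_s: 7.68
tcp_pos: [0.5499, 0.0927, 0.0605]
ee_rot: [-1.571, -0.0, 3.023]
contact_force: [-0.1, 0.1, 0.4]
width: 0.0854
```

Emit:
move_arm:
  targets: [0, -0.3, 0, 0, 0, -0.8, 0, 0, 0, -1.6, 0, 0, 0, -2.4, 0, 0, 0, -2.8, 0, 0, 0, -2.8, 0, 0]

```text
time_s: 8.18
tcp_pos: [0.5522, 0.0934, 0.178]
ee_rot: [-1.573, 0.007, 3.023]
contact_force: [-0.0, -0.6, 0.8]
width: 0.0857
```

```bash
python3 - <<'E'
from h import *
for n in('scene',):
    im,d=robot.get_image(n); np.savez(f'pics/{n}4.npz',im=im,d=d); s=robot.get_state()
    cv2.imwrite(f'pics/{n}4z.png',cv2.resize(im[200:350,290:470],None,fx=4,fy=4,interpolation=cv2.INTER_CUBIC))
E
```

```text
(no output)
```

View pics/scene4z.png

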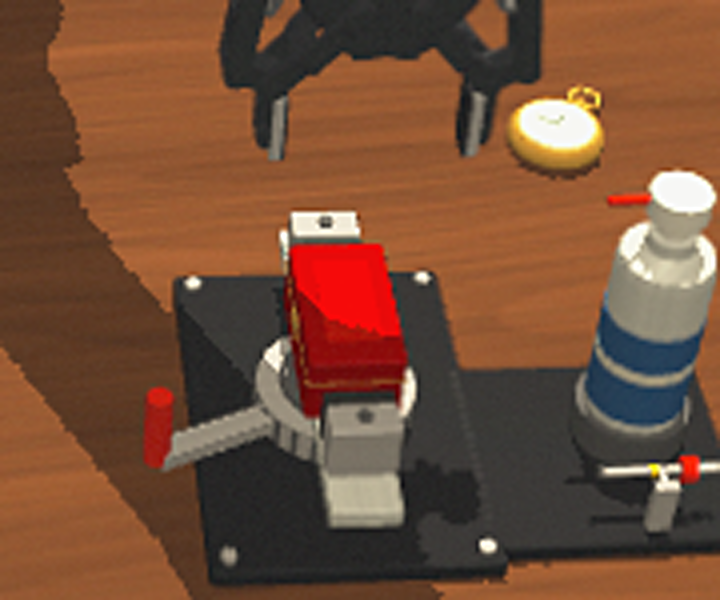

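The case sits flat on the seat with top corners at about (290,246), (385,244), (407,361) and (299,362). I'll check the centring, then plan the post.

```bash
python3 - <<'E'
from h import *
s=lambda a,b:(290+(a+.5)/4-.5,200+(b+.5)/4-.5)
a=np.radians(-6.8);ex=np.array([np.cos(a),np.sin(a)]);ey=np.array([-ex[1],ex[0]])
seat=np.array([.5498,.0922]); Q=[]
for p in((290,246),(385,244),(407,361),(299,362)):
    A=onz('scene',*s(*p),.09)[:2]; Q.append([(A-seat)@ex,(A-seat)@ey])
Q=np.array(Q);print(Q.round(4),Q.mean(0))
print('post',onz('scene',*s(159,397),.068))
se=np.array([.549,.091])
def P(th,off=0): # world pos at seat angle th deg
    return se+.105*np.array([np.cos(np.radians(th-6.8)),np.sin(np.radians(th-6.8))])
for th in(-67.2,-80,-95,-110,-117,-120): print(th,P(th).round(4),'tangent yaw',(th-6.8-90)%360)
st=robot.get_state()
p=P(-67.2); go(p[0],p[1],.15,-74); 
E
```

```text
[[-0.0433 -0.023 ]
 [-0.0433  0.0271]
 [ 0.0442  0.0247]
 [ 0.043  -0.0289]] [ 1.45808579e-04 -5.71743703e-05]
post [ 0.58094916 -0.00919826  0.068     ]
-67.2 [ 0.5779 -0.0099] tangent yaw 196.0
-80 [ 0.5549 -0.0138] tangent yaw 183.2
-95 [ 0.5275 -0.0118] tangent yaw 168.2
-110 [ 0.5017 -0.0027] tangent yaw 153.2
-117 [0.4906 0.0037] tangent yaw 146.2
-120 [0.4861 0.0069] tangent yaw 143.2
units [-0.964  0.642  2.479] roll 11.201 | tcp [0.5513 0.0931 0.1756] yaw 173.2 tilt 0.27 t 8.2333 F [ 0.4  0.9 -0.7] w 0.0855 q [ 0.04  0.2  -0.33  1.75  0.07  1.19 -1.99]
```

Case centred within 1 mm. I'll move over the post, turning the other way round to stay within the range of joint 7.

Emit:
move_arm:
  targets: [-0.1, 0, 0.2, -1.1, -0.2, 0, 0.5, -2.2, -0.3, 0, 0.8, -3.3, -0.5, 0, 1.2, -4.4, -0.6, 0, 1.6, -5.5, -0.7, 0, 1.9, -6.6, -0.8, 0.1, 2.2, -7.7, -0.96, 0.2, 2.48, -8.8, -0.96, 0.3, 2.48, -9.9, -0.96, 0.4, 2.48, -11.0, -0.96, 0.5, 2.48, -12.1, -0.96, 0.6, 2.48, -13.2, -0.96, 0.6, 2.48, -14.3, -0.96, 0.6, 2.48, -15.4, -0.96, 0.6, 2.48, -16.5, -0.96, 0.6, 2.48, -17.6, -0.96, 0.6, 2.48, -18.8, -0.96, 0.6, 2.48, -18.8, -0.96, 0.6, 2.48, -18.8, -0.96, 0.6, 2.48, -18.8]
  jaw: 0.66

```text
time_s: 9.9
tcp_pos: [0.576, -0.0104, 0.1481]
ee_rot: [-1.572, 0.0, -1.296]
contact_force: [-0.1, 0.5, -0.8]
width: 0.0291
```

```bash
python3 - <<'E'
from h import *
go(.578,-.010,.037,-74)
for n in('scene',):
    im,d=robot.get_image(n); np.savez(f'pics/{n}5.npz',im=im,d=d); s=robot.get_state()
    p=proj(n,s['tcp_pos']);print((p-[250,200])*4); cv2.imwrite(f'pics/{n}5z.png',cv2.resize(im[200:350,250:430],None,fx=4,fy=4,interpolation=cv2.INTER_CUBIC))
E
```

```text
units [0.004 2.778 0.053] roll -0.04 | tcp [ 0.576  -0.0104  0.1481] yaw -74.24 tilt 0.05 t 9.9 F [-0.1  0.5 -0.8] w 0.0291 q [ 0.36  0.29 -0.49  1.73  0.15  1.16  0.1 ]
[320.13740279 268.50164358]
```

View pics/scene5z.png

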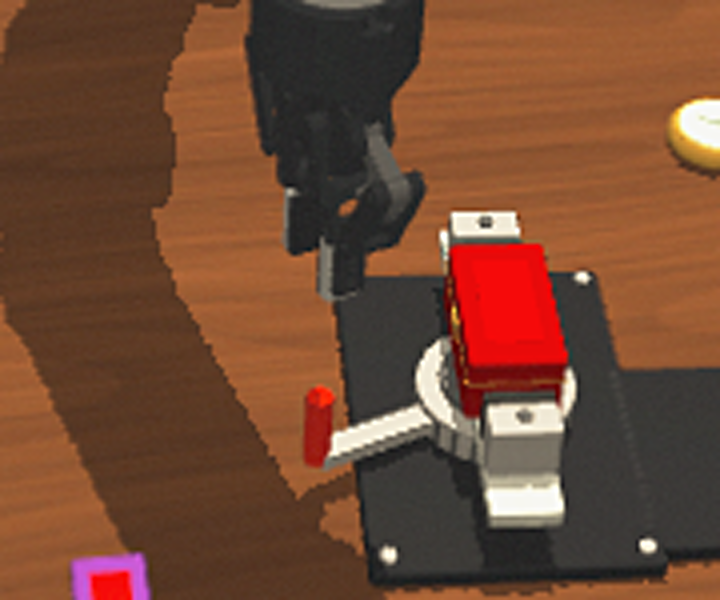

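The fingers are 29 mm apart and aligned on the post, whose top is at crop (319,395). I'll descend around it.

Emit:
move_arm:
  targets: [0, 0.3, 0.07, 0, 0, 0.8, 0.07, 0, 0, 1.3, 0.07, 0, 0, 1.7, 0.07, 0, 0, 2.0, 0.07, 0, 0, 2.3, 0.07, 0, 0, 2.55, 0.07, 0, 0, 2.75, 0.07, 0, 0, 2.75, 0.07, 0]

```text
time_s: 10.7
tcp_pos: [0.5782, -0.0096, 0.0369]
ee_rot: [-1.573, 0.001, -1.292]
contact_force: [-0.8, -0.2, -0.0]
width: 0.0289
```

```bash
python3 - <<'E'
from h import *
st=robot.get_state(); M=R.from_euler('xyz',st['ee_rot']).as_matrix(); go(.578,-.010,.037,-74)
se=np.array([.549,.091])
cy=np.degrees(np.arctan2(M[1,0],M[0,0]))
for th in(-67.2,-72,-77,-82,-87,-92,-97,-102,-107,-112,-117,-120,-124):
    p=se+.105*np.array([np.cos(np.radians(th-6.8)),np.sin(np.radians(th-6.8))])
    print(th,(M.T@(np.r_[p,.0385]-st['tcp_pos'])/.04).round(2),round(-(th-6.8-cy)/6,2))
im,d=robot.get_image('scene');cv2.imwrite('pics/scene6z.png',cv2.resize(im[200:350,250:430],None,fx=4,fy=4,interpolation=cv2.INTER_CUBIC))
E
```

```text
units [ 0.008 -0.004 -0.008] roll -0.002 | tcp [ 0.5782 -0.0096  0.0369] yaw -74.01 tilt 0.12 t 10.7 F [-0.8 -0.2 -0. ] w 0.0289 q [ 0.33  0.41 -0.47  1.82  0.22  0.96  0.04]
-67.2 [ 0.01 -0.04 -0.01] -0.0
-72 [-0.   -0.04 -0.23] 0.8
-77 [-0.03 -0.04 -0.46] 1.63
-82 [-0.08 -0.04 -0.68] 2.46
-87 [-0.15 -0.04 -0.9 ] 3.3
-92 [-0.24 -0.04 -1.11] 4.13
-97 [-0.34 -0.04 -1.31] 4.96
-102 [-0.46 -0.04 -1.51] 5.8
-107 [-0.6  -0.04 -1.69] 6.63
-112 [-0.76 -0.04 -1.86] 7.46
-117 [-0.92 -0.04 -2.01] 8.3
-120 [-1.03 -0.04 -2.1 ] 8.8
-124 [-1.18 -0.04 -2.21] 9.46
```

View pics/scene6z.png

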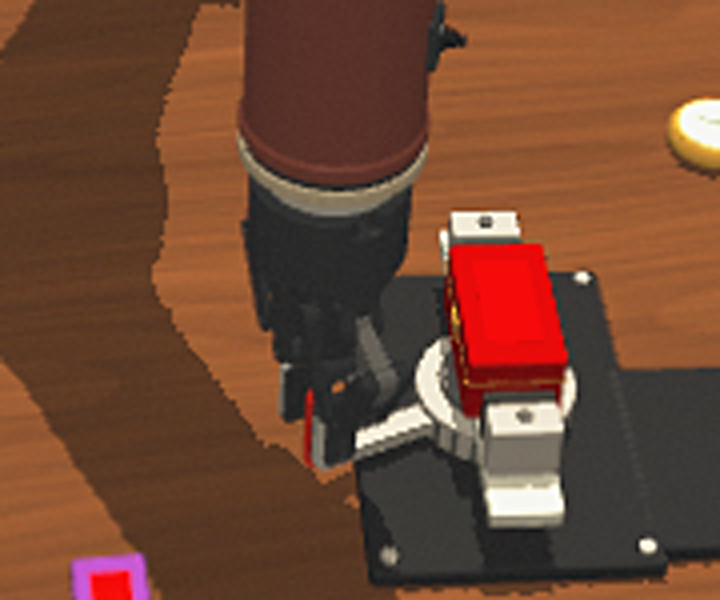

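The post stands between the pads, with its red edge visible at crop (308,430). I'll drive it along the arc in two stages.

Emit:
move_arm:
  targets: [0, -0.03, -0.12, 0.4, 0, -0.03, -0.23, 0.8, -0.01, -0.03, -0.35, 1.2, -0.03, -0.03, -0.46, 1.6, -0.05, -0.03, -0.57, 2.05, -0.08, -0.03, -0.68, 2.45, -0.11, -0.03, -0.79, 2.9, -0.15, -0.03, -0.9, 3.3, -0.19, -0.03, -1.01, 3.7, -0.24, -0.03, -1.11, 4.1, -0.29, -0.03, -1.21, 4.55, -0.34, -0.03, -1.31, 4.95, -0.34, -0.03, -1.31, 4.95]

```text
time_s: 11.83
tcp_pos: [0.5256, -0.0112, 0.0409]
ee_rot: [-1.568, 0.0, -1.812]
contact_force: [0.1, -1.6, 0.3]
width: 0.0289
```

```bash
python3 - <<'E'
from h import *
st=robot.get_state(); M=R.from_euler('xyz',st['ee_rot']).as_matrix(); go(.578,-.010,.037,-74)
se=np.array([.549,.091])
cy=np.degrees(np.arctan2(M[1,0],M[0,0]))
for th in(-97,-102,-107,-110,-112,-114,-116,-118,-120,-122,-123,-124):
    p=se+.105*np.array([np.cos(np.radians(th-6.8)),np.sin(np.radians(th-6.8))])
    print(th,(M.T@(np.r_[p,.0385]-st['tcp_pos'])/.04).round(2),round(-(th-6.8-cy)/6,2))
im,d=robot.get_image('scene');cv2.imwrite('pics/scene7z.png',cv2.resize(im[200:350,250:430],None,fx=4,fy=4,interpolation=cv2.INTER_CUBIC))
E
```

```text
units [-0.342  0.1    1.264] roll -4.971 | tcp [ 0.5256 -0.0112  0.0409] yaw -103.82 tilt 0.14 t 11.8333 F [ 0.1 -1.6  0.3] w 0.0289 q [ 0.29  0.3  -0.4   1.95  0.15  0.91 -0.42]
-97 [ 0.    0.06 -0.04] -0.0
-102 [-0.01  0.06 -0.27] 0.83
-107 [-0.04  0.06 -0.5 ] 1.66
-110 [-0.06  0.06 -0.63] 2.16
-112 [-0.08  0.06 -0.72] 2.5
-114 [-0.11  0.06 -0.81] 2.83
-116 [-0.14  0.06 -0.9 ] 3.16
-118 [-0.17  0.06 -0.98] 3.5
-120 [-0.2   0.06 -1.07] 3.83
-122 [-0.24  0.06 -1.15] 4.16
-123 [-0.26  0.06 -1.19] 4.33
-124 [-0.28  0.06 -1.23] 4.5
```

View pics/scene7z.png

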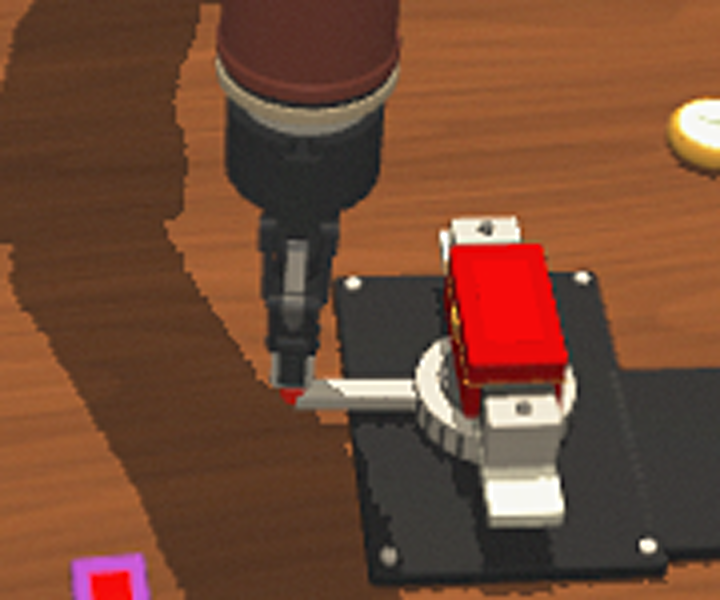

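The post (crop (291,396)) has followed and both jaws have closed in. I'll go on to the stop.

Emit:
move_arm:
  targets: [0, 0.03, -0.14, 0.4, -0.01, 0.06, -0.27, 0.83, -0.02, 0.06, -0.38, 1.25, -0.04, 0.06, -0.5, 1.66, -0.06, 0.06, -0.63, 2.16, -0.08, 0.06, -0.72, 2.5, -0.11, 0.06, -0.81, 2.83, -0.14, 0.06, -0.9, 3.16, -0.17, 0.06, -0.98, 3.5, -0.2, 0.06, -1.07, 3.83, -0.22, 0.06, -1.11, 4.0, -0.24, 0.06, -1.15, 4.16, -0.25, 0.06, -1.17, 4.25, -0.26, 0.06, -1.19, 4.33, -0.26, 0.06, -1.19, 4.33, -0.26, 0.06, -1.19, 4.33]

```text
time_s: 13.22
tcp_pos: [0.4832, 0.0101, 0.0385]
ee_rot: [-1.568, 0.002, -2.262]
contact_force: [5.2, -2.9, 0.9]
width: 0.0295
```

```bash
python3 - <<'E'
from h import *
st=robot.get_state(); go(.49,.0037,.0385,-123.8)
se=np.array([.549,.091]); d=st['tcp_pos'][:2]-se; print('tcp seat angle',np.degrees(np.arctan2(d[1],d[0]))+6.8,np.hypot(*d))
im,d=robot.get_image('scene');cv2.imwrite('pics/scene8z.png',cv2.resize(im[200:350,250:430],None,fx=4,fy=4,interpolation=cv2.INTER_CUBIC))
im,d=robot.get_image('top');cv2.imwrite('pics/top8z.png',cv2.resize(im[150:290,180:360],None,fx=4,fy=4,interpolation=cv2.INTER_CUBIC))
E
```

```text
units [0.015 0.002 0.234] roll -0.965 | tcp [0.4832 0.0101 0.0385] yaw -129.59 tilt 0.21 t 13.2167 F [ 5.2 -2.9  0.9] w 0.0295 q [ 0.22  0.22 -0.36  2.06  0.1   0.88 -0.89]
tcp seat angle -122.35303701544414 0.10427186867274885
```

View pics/scene8z.png

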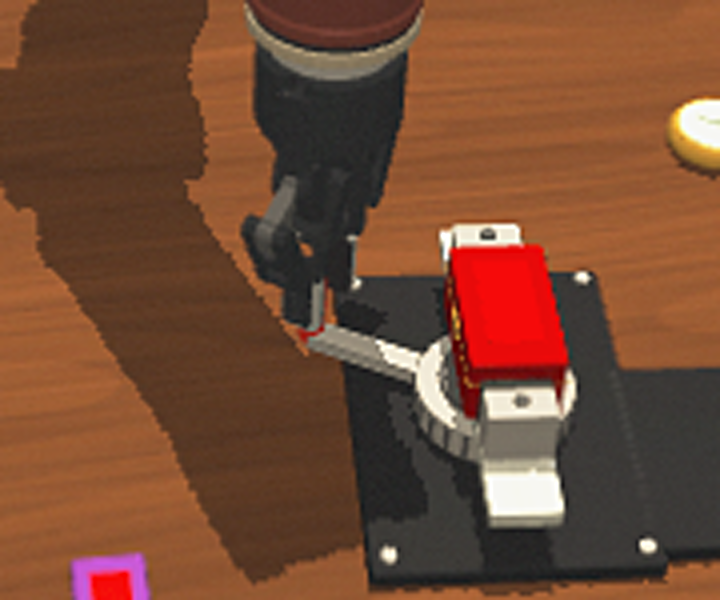

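View pics/top8z.png

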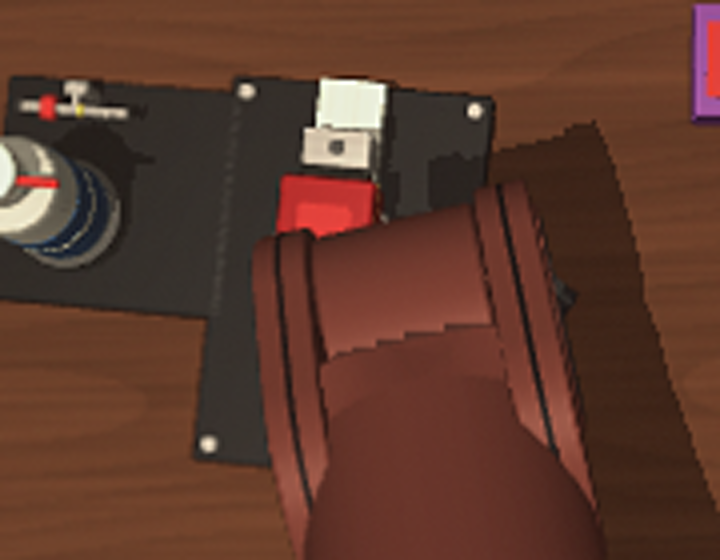

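The sleeve is at about 1.0 rad by geometry, with 6 N at the post. I'll nudge on until the force shows the stop.

Emit:
move_arm:
  targets: [0, 0, -0.03, 0, -0.01, 0, -0.06, 0.1, -0.01, 0, -0.08, 0.2, -0.01, 0, -0.1, 0.2, -0.01, 0, -0.1, 0.2, -0.01, 0, -0.1, 0.2]

```text
time_s: 13.82
tcp_pos: [0.4805, 0.0123, 0.0385]
ee_rot: [-1.567, 0.002, -2.283]
contact_force: [6.0, -4.8, 0.9]
width: 0.0293
```

```bash
python3 - <<'E'
from h import *
st=robot.get_state(); go(.49,.0037,.0385,-123.8)
M=R.from_euler('xyz',st['ee_rot']).as_matrix(); print('F tool',M.T@st['contact_force'])
se=np.array([.549,.091]); d=st['tcp_pos'][:2]-se; print('tcp seat angle',np.degrees(np.arctan2(d[1],d[0]))+6.8,np.hypot(*d))
E
```

```text
units [0.006 0.002 0.32 ] roll -1.172 | tcp [0.4805 0.0123 0.0385] yaw -130.83 tilt 0.23 t 13.8167 F [ 6.  -4.8  0.9] w 0.0293 q [ 0.21  0.21 -0.36  2.06  0.1   0.88 -0.92]
F tool [-0.31770733 -0.88986491  7.65006618]
tcp seat angle -124.23661381994533 0.10438604662654269
```

Emit:
move_arm:
  targets: [0, 0, -0.02, 0, 0, 0, -0.04, 0, -0.01, 0, -0.06, 0, -0.01, 0, -0.06, 0, -0.01, 0, -0.06, 0]

```text
time_s: 14.23
tcp_pos: [0.4803, 0.0125, 0.0387]
ee_rot: [-1.564, 0.003, -2.285]
contact_force: [11.6, -11.1, -4.9]
width: 0.0292
```

```bash
python3 - <<'E'
from h import *
st=robot.get_state(); go(.49,.0037,.0385,-123.8)
M=R.from_euler('xyz',st['ee_rot']).as_matrix(); print('F tool',M.T@st['contact_force'])
se=np.array([.549,.091]); d=st['tcp_pos'][:2]-se; print('tcp seat angle',np.degrees(np.arctan2(d[1],d[0]))+6.8,np.hypot(*d))
E
```

```text
units [0.007 0.006 0.327] roll -1.186 | tcp [0.4803 0.0125 0.0387] yaw -130.91 tilt 0.39 t 14.2333 F [ 11.6 -11.1  -4.9] w 0.0292 q [ 0.21  0.21 -0.36  2.06  0.1   0.88 -0.92]
F tool [ 0.79687535  5.0464152  16.03442202]
tcp seat angle -124.38445859078222 0.10434372095310607
```

Force jumped to 16 N with no further motion, so the sleeve is at its stop. I'll back off within the gap and lift away.

Emit:
move_arm:
  targets: [0, 0, 0.1, 0, 0, 0, 0.22, 0, 0, 0, 0.22, 0, 0, -0.4, 0.22, 0, 0, -1.0, 0.22, 0, 0, -1.8, 0.22, 0, 0, -2.7, 0.22, 0, 0, -3.6, 0.22, 0, 0, -4.4, 0.22, 0, 0, -5.0, 0.22, 0, 0, -5.0, 0.22, 0, 0, -5.0, 0.22, 0]

```text
time_s: 15.23
tcp_pos: [0.4839, 0.0099, 0.2386]
ee_rot: [-1.569, 0.002, -2.283]
contact_force: [-0.0, -1.1, -0.5]
width: 0.0292
```

```bash
python3 - <<'E'
from h import *
go(.5875,.242,.2,None)
im,d=robot.get_image('scene');cv2.imwrite('pics/scene9z.png',cv2.resize(im[200:350,290:470],None,fx=4,fy=4,interpolation=cv2.INTER_CUBIC))
im,d=robot.get_image('top');cv2.imwrite('pics/top9z.png',cv2.resize(im[150:290,150:330],None,fx=4,fy=4,interpolation=cv2.INTER_CUBIC))
E
```

```text
units [-6.083  0.97  -1.834] roll 0 | tcp [0.4839 0.0099 0.2386] yaw -130.81 tilt 0.13 t 15.2333 F [-0.  -1.1 -0.5] w 0.0292 q [ 0.24  0.01 -0.36  1.83  0.    1.3  -0.82]
```

View pics/scene9z.png

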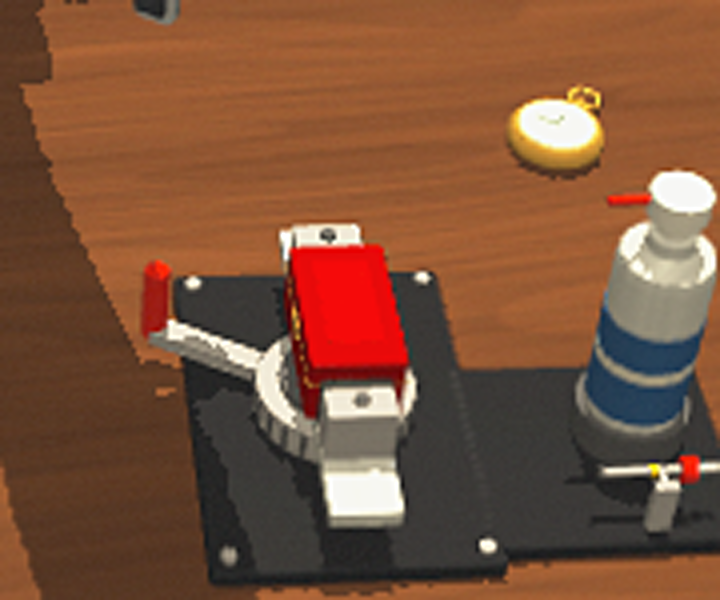

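View pics/top9z.png

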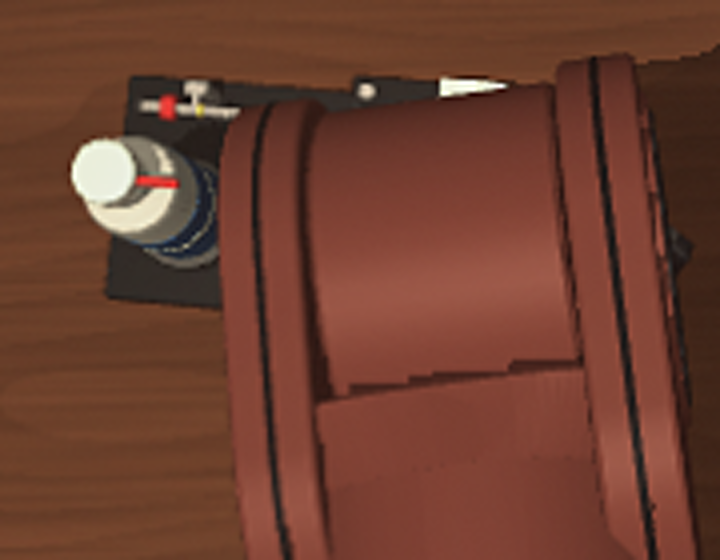

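```bash
python3 - <<'E'
from h import *
s=lambda a,b:(290+(a+.5)/4-.5,200+(b+.5)/4-.5)
p=onz('scene',*s(157,270),.068); d=p[:2]-[.5498,.0922]; a=np.degrees(np.arctan2(d[1],d[0]))+6.8; print(p,np.hypot(*d),a,'sleeve',np.radians(-60-a))
a=np.radians(-6.8);ex=np.array([np.cos(a),np.sin(a)]);ey=np.array([-ex[1],ex[0]])
Q=np.array([[(onz('scene',*s(*p),.09)[:2]-[.5498,.0922])@e for e in(ex,ey)] for p in((290,248),(383,246),(407,365),(299,364))]);print(Q.round(4),Q.mean(0))
p=onz('scene',*s(682,197),.176);print('cap',p)
E
```

```text
[0.48824433 0.00801237 0.068     ] 0.10429121414080243 -119.37323934058833 sleeve 1.0362585140678933
[[-0.0417 -0.0232]
 [-0.0418  0.0258]
 [ 0.047   0.0242]
 [ 0.0444 -0.0291]] [ 0.001977   -0.00058378]
cap [0.59236199 0.24139834 0.176     ]
```

Emit:
move_arm:
  targets: [-0.8, 0, -0.24, 0, -1.7, 0, -0.5, 0, -2.6, 0, -0.8, 0, -3.5, 0, -1.05, 0, -4.4, 0, -1.3, 0, -5.1, 0, -1.55, 0, -5.7, 0, -1.7, 0, -6.08, 0, -1.83, 0, -6.08, 0, -1.83, 0, -6.08, 0, -1.83, 0, -6.08, 0, -1.83, 0, -6.08, 0, -1.83, 0]
  jaw: 1

```text
time_s: 16.33
tcp_pos: [0.587, 0.2398, 0.2368]
ee_rot: [-1.571, -0.001, -2.286]
contact_force: [-0.7, 0.1, -0.1]
width: -0.0001
```

```bash
python3 - <<'E'
from h import *
go(.588,.242,.182,None)
p=proj('scene',robot.get_state()['tcp_pos']);print((p-[370,180])*4)
im,d=robot.get_image('scene');cv2.imwrite('pics/scene10z.png',cv2.resize(im[180:330,370:550],None,fx=4,fy=4,interpolation=cv2.INTER_CUBIC))
E
```

```text
units [-0.059  1.37  -0.017] roll 0 | tcp [0.587  0.2398 0.2368] yaw -130.95 tilt 0.07 t 16.3333 F [-0.7  0.1 -0.1] w -0.0001 q [-0.07  0.34 -0.5   1.47  0.17  1.37 -1.29]
[376.97707278 168.80478266]
```

View pics/scene10z.png

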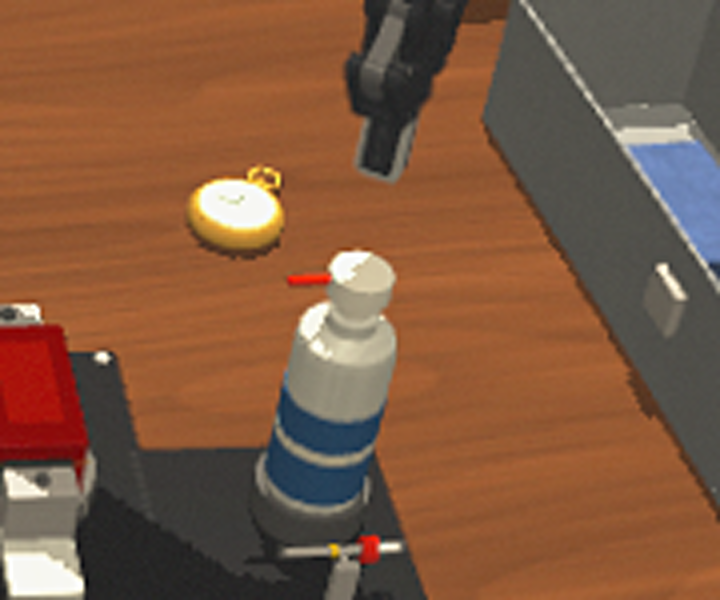

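The closed finger tip at crop (381,175) is above the cap centre at (362,273). Geometry puts the sleeve at about 1.04 rad, with the case centred within 2 mm. I'll approach the cap.

Emit:
move_arm:
  targets: [-0.05, 0.3, -0.02, 0, -0.05, 0.7, -0.02, 0, -0.05, 1.1, -0.02, 0, -0.05, 1.3, -0.02, 0, -0.05, 1.37, -0.02, 0, -0.05, 1.37, -0.02, 0, -0.05, 1.37, -0.02, 0]

```text
time_s: 16.97
tcp_pos: [0.5881, 0.2433, 0.1831]
ee_rot: [-1.571, 0.001, -2.284]
contact_force: [0.3, 0.1, 0.3]
width: -0.0003
```

```bash
python3 - <<'E'
from h import *
go(.588,.242,.168,None)
im,d=robot.get_image('scene');cv2.imwrite('pics/scene11z.png',cv2.resize(im[180:330,370:550],None,fx=4,fy=4,interpolation=cv2.INTER_CUBIC))
E
```

```text
units [0.027 0.377 0.018] roll 0 | tcp [0.5881 0.2433 0.1831] yaw -130.89 tilt 0.04 t 16.9667 F [0.3 0.1 0.3] w -0.0003 q [-0.08  0.38 -0.5   1.54  0.19  1.27 -1.31]
```

View pics/scene11z.png

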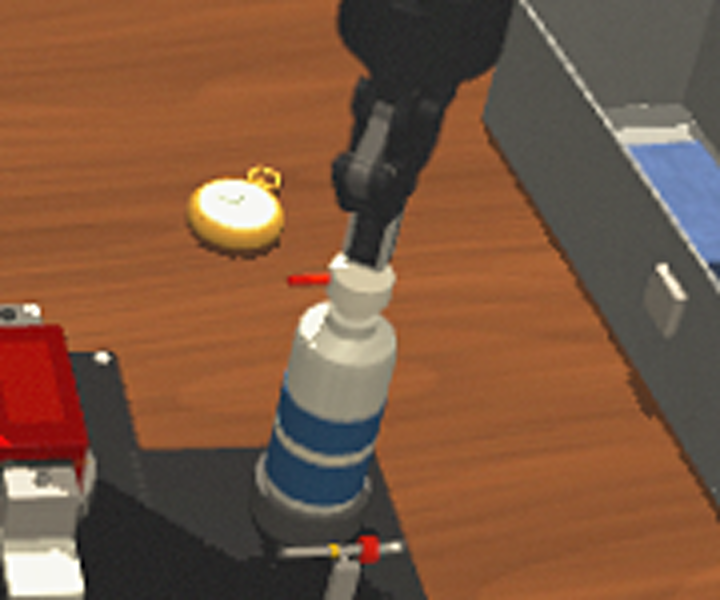

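The finger tip is over the middle of the cap at crop (368,262). I'll press, read the force, then release.

Emit:
move_arm:
  targets: [0.01, 0.1, 0.01, 0, 0.01, 0.18, 0.01, 0, 0.01, 0.25, 0.01, 0, 0.01, 0.32, 0.01, 0, 0.01, 0.38, 0.01, 0, 0.01, 0.39, 0.01, 0]

```text
time_s: 17.52
tcp_pos: [0.5884, 0.2428, 0.1681]
ee_rot: [-1.57, 0.001, -2.284]
contact_force: [-1.6, -2.4, 11.8]
width: 0.0002
```

11.8 N at z = 0.168 means the cap is on its bottom stop. I'll hold one row more, then go straight up.

Emit:
move_arm:
  targets: [0, 0.01, 0, 0, 0, -0.2, 0, 0, 0, -0.6, 0, 0, 0, -1.2, 0, 0, 0, -2.0, 0, 0, 0, -2.5, 0, 0, 0, -2.5, 0, 0, 0, -2.5, 0, 0, 0, -2.5, 0, 0, 0, -2.5, 0, 0]

```text
time_s: 18.35
tcp_pos: [0.5874, 0.2423, 0.2653]
ee_rot: [-1.572, -0.002, -2.284]
contact_force: [0.3, -0.9, -0.9]
width: -0.0002
```

```bash
python3 - <<'E'
from h import *
go(.588,.242,.168,None)
im,d=robot.get_image('scene');cv2.imwrite('pics/scene12z.png',cv2.resize(im[190:350,320:500],None,fx=4,fy=3.7,interpolation=cv2.INTER_CUBIC))
im,d=robot.get_image('top');cv2.imwrite('pics/top12.png',im)
E
```

```text
units [-0.01   2.433  0.018] roll 0 | tcp [0.5874 0.2423 0.2653] yaw -130.88 tilt 0.14 t 18.35 F [ 0.3 -0.9 -0.9] w -0.0002 q [-0.08  0.33 -0.5   1.43  0.16  1.42 -1.29]
```

View pics/scene12z.png

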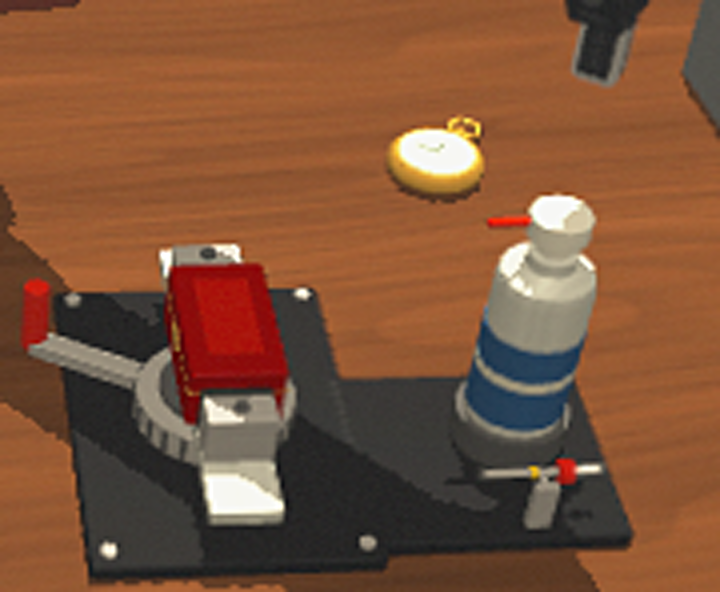

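View pics/top12.png

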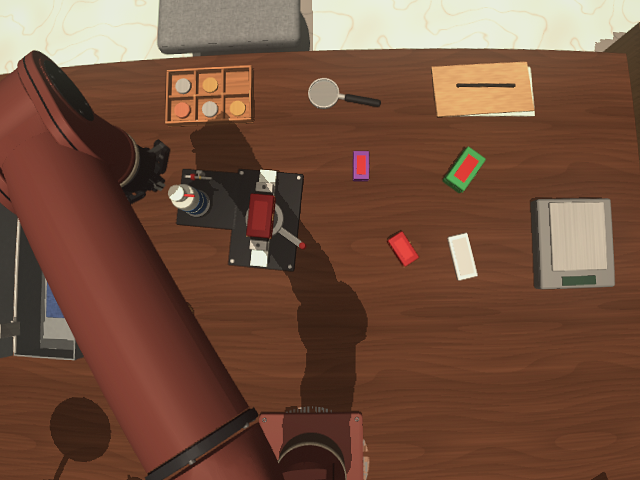

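The cap is back at its rest position (full-frame (460.7,247), same as at the start) and the case is clamped. The post is at its end position, the watch and ingot haven't moved, and the arm is clear. I'm handing in.

```bash
python3 -c "
from rig import robot
print(robot.job_done())"
```

```text
the job is handed in; nothing more can be done
None
```

The red ring case is clamped in the holder, the puff has been given, and the job was handed in at about 18.5 s of the 58 s allowed. No verdict is reported back.

- **Case:** I gripped the larger red case across its width and set it on the seat. After clamping, the camera put it within about 2 mm of the middle and lengthwise.
- **Sleeve:** I pushed the post round between half-open fingers until the force jumped from 8 to 16 N with no further motion. The camera then put the sleeve at about 1.04 rad. I did not measure the jaw force. The picture shows both jaws against the case, and about 3 mm of pad travel should give roughly 12 N each.
- **Cap:** I pressed it to the TCP height of a full press (z = 0.168) with 11.8 N, which is more than the 7 N needed to hold it down. Cap contact lasted under 1 s, then I went straight up. In the last picture the cap is back at its starting place, and the arm is about 90 mm above it touching nothing.
- **Watch and ingot:** Neither had moved in the last pictures.

The two cameras disagreed by 2 to 5 mm in absolute position. I averaged them or worked relative to one camera, and no check failed.

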